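Build a spring pack of cone washers with alternating faces

TASK

Move the three cone washers from the wooden rail to the arbor of the grey stand, hung astride it with faces alternating: the one next to the fixed end plate has its yellow hollow side towards that plate, the middle one is turned about, and the outer one faces like the first, so that they meet crown to crown and then rim to rim. When all three hang there, slide the red follower up until the pack is closed with no gaps against the end plate, and leave the tin, the pliers and the brush where they lie.

Things in the scene. Friction and masses are not known exactly. Their poses are not given: they have to be found in the camera images.
- washer_a_centre (a point): cone washer A (three are alike): 56 mm diameter, 54 mm across the two upright flats where it is held, 14 mm thick, 90 g; domed crown side steel, hollow side yellow; its 20 mm bore runs out downward as a 20 mm slot, so it hangs astride a bar. Point: bore centre, mid thickness, half-way up. x: the axis, out of the crown (yellow looks to -x); y: level, across the flats; z: up (slot at -z)
- washer_b_centre (a point): cone washer B (three are alike): 56 mm diameter, 54 mm across the two upright flats where it is held, 14 mm thick, 90 g; domed crown side steel, hollow side yellow; its 20 mm bore runs out downward as a 20 mm slot, so it hangs astride a bar. Point: bore centre, mid thickness, half-way up. x: the axis, out of the crown (yellow looks to -x); y: level, across the flats; z: up (slot at -z)
- washer_c_centre (a point): cone washer C (three are alike): 56 mm diameter, 54 mm across the two upright flats where it is held, 14 mm thick, 90 g; domed crown side steel, hollow side yellow; its 20 mm bore runs out downward as a 20 mm slot, so it hangs astride a bar. Point: bore centre, mid thickness, half-way up. x: the axis, out of the crown (yellow looks to -x); y: level, across the flats; z: up (slot at -z)
- end_plate (a point): centre of the face of the fixed end plate (steel disc, 44 mm diameter) of the grey stand, on the arbor's axis. The arbor runs level from here along -y of this frame; z is up. A seated washer's centre is in line with the axis and 1.7 mm below it. The closed pack is 42 mm long: washer centres 7, 21 and 35 mm from this face
- arbor_tip (a point): free end of the arbor, on its axis. The arbor is a steel bar 16 mm wide, flat-sided, round on top, 138 mm long from the end plate to here, its axis 75 mm above the worktop and 63 mm above the stand's base plate (84 x 176 mm, fixed to the worktop)
- follower (a joint): travel of the red follower along the arbor towards the end plate (m): at 0 its face is 100 mm from the end plate, at 0.058 it is 42 mm from it; slides stiffly (2 N) and stays where it is left; range 0 to 0.09
- paddle (a point): centre of the red follower's paddle, which stands up above the arbor: 36 mm wide across it, 10 mm thick along it, top edge 7 mm above this point and 35 mm above the arbor's axis. Its face looks to the washers, 5 mm from here; its back, 5 mm the other way, can be pushed. Axes as end_plate
- rail: wooden storage rail, fixed: base 190 x 62 x 12 mm, on it an aluminium bar like the arbor, 16 mm wide, along x, its axis 70 mm up, between end posts at x = -84 and +84 mm, 78 mm up; the washers hang on it about 45 mm apart, each facing either way along x. Origin: centre of the underside, z up
- tin_centre (a point): bystander: round red and grey tin, 67 mm diameter, 37 mm high; its centre
- pliers_centre (a point): bystander: pliers with blue handles, 183 x 57 x 10 mm, lying flat, 183 mm along its x; middle, half-way up
- brush_centre (a point): bystander: brass brush with wooden handle, 34 x 120 x 30 mm, 120 mm along its y; its centre
Things that resemble listed ones, but are neither listed nor needed, are in the scene too. Leave any purple look-alike of the part that bears washer_b_centre alone.

How it is judged:
By the outcome, as a careful person would: the job done as asked, in the order asked, and still so for the second after the job is handed in, with the robot touching nothing.
It also fails if it takes over 72 s, if anything falls off the work surface, if the arm or the gripper's body presses on something with over 40 N, if the wrist force passes 120 N, or if a joint passes its speed limit or range.

ROBOT

A 6-joint arm with a two-finger parallel gripper is mounted at the origin on a cart in front of the work surface, level with it; the furniture and walls round the work are solid. World frame = base frame: x ahead of the robot, y to its left, z up, the work surface at z = 0. Lengths are in m, angles in degrees, forces in N, time in s.
With the tool pointing down it reaches from about 0.25 to 0.725 m from the base axis. Payload 9.7 kg.
Tool frame: the origin (TCP) lies midway between the tips of the shut fingers; the grasp point (between the pads) lies 19 mm behind it; z points along the fingers, y is the line along which they close (so a half turn about z gives the same grasp; the last joint's range is limited). The gripper opens to 85 mm and grips with 20 to 120 N. Pads are 22 mm wide; open, the fingers measure 114 mm over their backs; the gripper's body (76 mm by 85 mm) begins 54 mm behind the grasp point. The pads swing forward as they close: fully open they stand 13 mm farther back than shut.
Start: joints at [65.374, 4.979, 10.078, 95.1, 0, 90], TCP at [0.229, 0.5, 0.231] pointing down, gripper open.
Joint ranges: [-179.16, 179.16], [-48.56, 103.87], [-65.8, 70.77], [-126.05, 130.52], [-82.76, 87.17], [-180, 180]. Speed limits (degrees/s): [127.2, 127.2, 147.25, 180, 180, 180].

INTERFACE

Orientations are given as [roll, pitch, yaw] about the fixed x, y, z axes, in that order (R = Rz(yaw) Ry(pitch) Rx(roll)).
In Python, from workcell import bot gives the robot as it stands.
- The arm moves only by the shell command python3 -m crank 'ROWS' [FORCE]. ROWS is JSON, a list of rows, each an object with "gripper": the finger opening in mm, from 0 to 85.4; "travel": the shift along the tool's x, y, z in mm, a list of three; "twist": the turn, a rotation vector about the tool's x, y, z in rad, a list of three. In form: [{"gripper": gripper, "travel": [tx, ty, tz], "twist": [rx, ry, rz]}, ...]. A call has 1 to 12 rows; each row shifts and turns the commanded pose from where the row before left it, along the tool's axes as they then stand; what a row does not reach is not made up. A row lasts 1/8 s, in which the tool goes at most 62.5 mm and 10.7 degrees, less where a joint would pass 70% of its speed; a pose out of reach is approached as far as the arm can. A call is refused whole if a number of a shift passes 62.5 or a number of a turn 0.188, either way. A call with a gripper value outside its range is refused whole. The fingers move at their own pace and stop on an object; FORCE is the grip in N (left out, the last holds). Time passes only in rows, so rows that do not move let the fingers close. It gives the time, the measured TCP pose, the force, the opening and the grip force at its end, in the units of the state.
- bot.get_obs(): the state, without advancing time (a new reading comes with each control period).
- bot.camera(name): name is "side" or "top" or "wrist"; returns the picture (420x560x3 uint8, red, green, blue); there is no depth.
- bot.calibration(name): a dict with "vfov" (degrees; the focal length in pixels is half the picture's height over the tangent of half this angle, whatever the lens; pixels are square), "cx", "cy" (the principal point, pixels), "camera_from_world" (4x4, takes a point from world to camera coordinates). Camera axes: x right, y down, z forward; pixel columns grow to the right and rows downward; lengths in m; the calibration is good to about 2 mm. A picture is of the moment at which its call begins: read the wrist's pose just before it. calibration takes no time and is no camera call; for the wrist camera it gives the pose at the moment of the call.
- bot.job_done(): hands the job in; it is judged then, once.
The state is a dict: "time": time; "q": joint angles; "qd": joint speeds; "joint_efforts": joint torques, N m; "ee_pos": TCP position; "tcp_rot": TCP orientation; "wrist_force": force on the tool from outside, world axes, zero at the start; "torque": the same for the moment, N m; "opening": finger opening in m; "grasp_force": force on a finger pad.
Only numpy, scipy, OpenCV 4.12 (cv2) and the standard library are available. Lean on these libraries where they do the work, as an engineer would, in place of code of your own. Each camera call takes 0.05 s, during which the arm holds its last target. There are 200 camera calls.

## Working session

There is one attempt and no reset: what is moved stays moved. The work goes in short steps, Python scripts to look and compute and a shell command to move; the robot and the scene stay as the last step left them, time stands still between calls to the robot, and variables do not carry over. Pictures are saved under pics/ and viewed, at most 10 in all, crops included, and the job is handed in when it is done.

```bash
mkdir -p pics; ls; cat > h.py <<'E'
import numpy as np,cv2
from workcell import bot
def snap(n,f):
    c=bot.calibration(n); im=bot.camera(n); cv2.imwrite(f'pics/{f}.png',im[:,:,::-1]); np.save(f'pics/{f}.npy',im)
    import pickle; pickle.dump(c,open(f'pics/{f}.pkl','wb')); return im,c
def load(f):
    import pickle; return np.load(f'pics/{f}.npy'),pickle.load(open(f'pics/{f}.pkl','rb'))
def ray(c,u,v):
    f=210/np.tan(np.radians(c['vfov'])/2); T=np.array(c['camera_from_world']); R=T[:3,:3]
    return -R.T@T[:3,3], R.T@np.array([(u-c['cx'])/f,(v-c['cy'])/f,1])
def onz(c,u,v,z):
    o,d=ray(c,u,v); return o+d*(z-o[2])/d[2]
def proj(c,p):
    f=210/np.tan(np.radians(c['vfov'])/2); T=np.array(c['camera_from_world']); q=T[:3,:3]@np.array(p)+T[:3,3]
    return f*q[0]/q[2]+c['cx'],f*q[1]/q[2]+c['cy']
def two(c1,p1,c2,p2):
    o1,d1=ray(c1,*p1);o2,d2=ray(c2,*p2)
    s=np.linalg.lstsq(np.c_[d1,-d2],o2-o1,rcond=None)[0]; a=o1+s[0]*d1;b=o2+s[1]*d2
    return (a+b)/2,np.linalg.norm(a-b)
E
python3 - <<'E'
from h import *
for n in('top','side'):
    im,c=snap(n,n+'0'); print(c)
a=np.hstack([cv2.imread('pics/top0.png'),cv2.imread('pics/side0.png')])
o=bot.get_obs();print(o['ee_pos'],o['tcp_rot'],o['time'])
E
```

```text
pics
{'vfov': 53.05071106123717, 'cx': 280.0434057881597, 'cy': 209.10645444847225, 'camera_from_world': array([[-0.00371657, -0.99989014, -0.01434938, -0.1573004 ],
       [-0.98699389,  0.00597407, -0.16064673,  0.51860523],
       [ 0.16071481,  0.0135657 , -0.98690766,  1.14438193],
       [ 0.        ,  0.        ,  0.        ,  1.        ]])}
{'vfov': 45.17719629845799, 'cx': 276.14945559802663, 'cy': 208.40004738357712, 'camera_from_world': array([[ 0.9117597 , -0.4106073 , -0.00979293, -0.53781849],
       [-0.20619843, -0.43698583, -0.87551447,  0.11416806],
       [ 0.35521326,  0.80027809, -0.48309265,  1.29012441],
       [ 0.        ,  0.        ,  0.        ,  1.        ]])}
[0.22909418 0.49978252 0.2306447 ] [-1.79929556e+02  9.01287169e-04  1.55372655e+02] 0.1
```

View pics/top0.png

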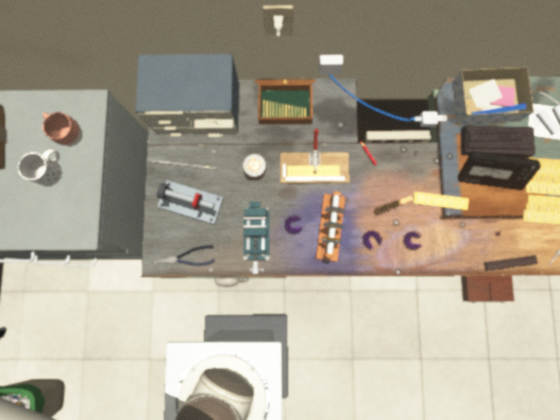

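View pics/side0.png

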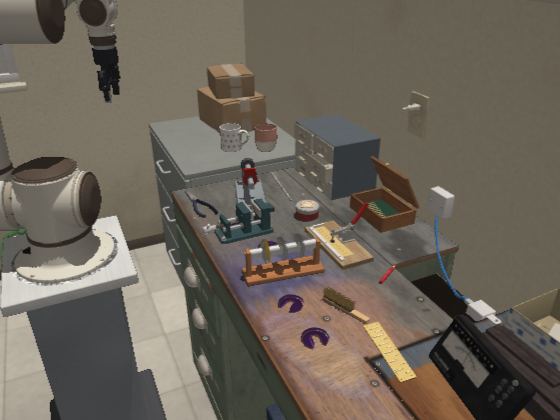

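The top view shows the grey stand with red follower at (190,202), the wooden rail with washers at (331,227), purple look-alikes at (293,225), (372,240) and (412,240), the tin at (254,165), the pliers at (190,257), the brush at (395,205), and a teal vise at (257,232). I'll enlarge the rail and the stand.

```bash
python3 - <<'E'
from h import *
t,ct=load('top0');s,cs=load('side0')
def cr(im,x,y,w,h): return cv2.resize(im[y:y+h,x:x+w],(400,300),interpolation=cv2.INTER_CUBIC)
m=np.vstack([np.hstack([cr(t,285,183,100,75+0),cr(t,145,165,100,75)]),np.hstack([cr(s,230,215,108,81),cr(s,210,145,80,60)])])
cv2.imwrite('pics/crop1.png',m[:,:,::-1])
for n,u,v,z in(('rail',331,227,.07),('stand',190,202,.075),('vise',257,232,.05),('tin',254,165,.03),('pl',190,257,0),('purp',293,225,0.01)): print(n,onz(ct,u,v,z))
print(proj(ct,bot.get_obs()['ee_pos']))
E
```

```text
rail [ 0.46287123 -0.29881174  0.07      ]
stand [0.53356585 0.08733294 0.075     ]
vise [ 0.45241351 -0.09582326  0.05      ]
tin [ 0.64941254 -0.08475897  0.03      ]
pl [0.3867314  0.09978307 0.        ]
purp [ 0.47637178 -0.19644961  0.01      ]
(np.float64(-9.621226635691187), np.float64(322.32115444841213))
```

View pics/crop1.png

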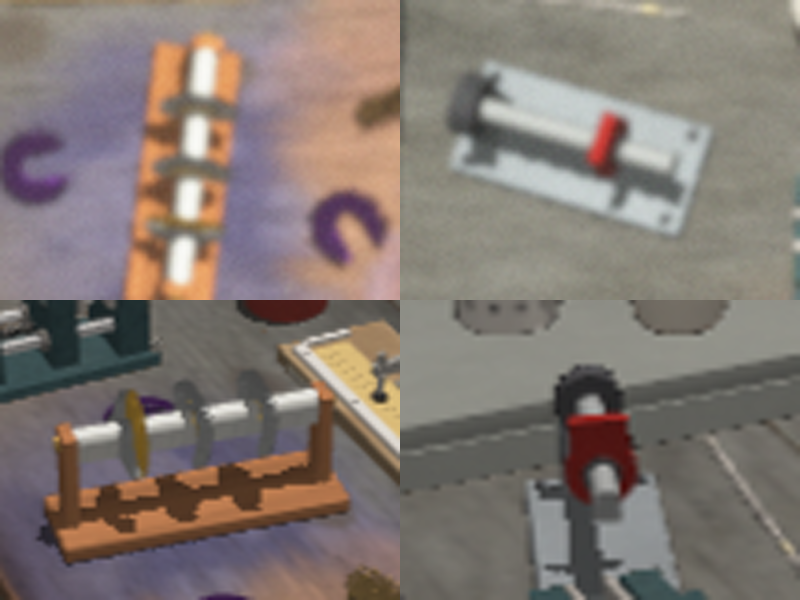

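The nearest washer shows yellow on its far edge. Which way the other two face is not clear yet. I'll plan a look from the wrist camera.

```bash
cat >> h.py <<'E'
from scipy.spatial.transform import Rotation as Ro
from scipy.linalg import logm,expm
def pose():
    o=bot.get_obs(); T=np.eye(4); T[:3,:3]=Ro.from_euler('xyz',o['tcp_rot'],degrees=True).as_matrix(); T[:3,3]=o['ee_pos']; return T
def plan(pos,yaw,T=None,n=None,show=True):
    T=pose() if T is None else T
    G=np.eye(4);G[:3,:3]=Ro.from_euler('xyz',[180,0,yaw],degrees=True).as_matrix();G[:3,3]=pos
    D=np.linalg.inv(T)@G; w=Ro.from_matrix(D[:3,:3]).as_rotvec()
    k=n or int(max(np.ceil(np.linalg.norm(w)/.18),np.ceil(np.linalg.norm(D[:3,3])/.045),1))
    E=expm(np.real(logm(D))/k); r=Ro.from_matrix(E[:3,:3]).as_rotvec()
    if show: print(k,'rows travel',np.round(E[:3,3]*1000,2),'twist',np.round(r,4),'| total tool',np.round(D[:3,3]*1000,1),np.round(w,3))
    return G
E
python3 - <<'E'
from h import *
c=bot.calibration('wrist');T=pose()
C=np.linalg.inv(np.array(c['camera_from_world']));print(np.round(np.linalg.inv(T)@C,3),c['vfov'])
G=plan([.47,.08,.30],163); G=plan([.47,.08,.30],73)
# bars from white mask in top
t,ct=load('top0')
h=cv2.cvtColor(t,cv2.COLOR_RGB2HSV)
for n,(x0,x1,y0,y1),z in(('rail',(318,348,190,262),.078),('stand',(162,220,180,215),.083)):
    m=((h[...,2]>200)&(h[...,1]<40)).astype(np.uint8); k=np.zeros_like(m);k[y0:y1,x0:x1]=1;m*=k
    v,u=np.nonzero(m);P=np.array([onz(ct,a,b,z) for a,b in zip(u,v)]);cen=P.mean(0);U=np.linalg.svd(P[:,:2]-cen[:2])[2][0]
    pr=(P[:,:2]-cen[:2])@U; print(n,len(u),cen,np.degrees(np.arctan2(U[1],U[0])),pr.min(),pr.max())
E
```

```text
[[-0.    -0.945 -0.326  0.084]
 [ 1.    -0.    -0.    -0.   ]
 [ 0.    -0.326  0.945 -0.143]
 [ 0.     0.     0.     1.   ]] 60.01476527798984
11 rows travel [-34.22 -27.71  -6.29] twist [-0.0001 -0.     -0.0121] | total tool [-393.9 -281.3  -69. ] [-0.001 -0.    -0.133]
11 rows travel [-47.97   1.6   -6.3 ] twist [-1.000e-04  1.000e-04  1.307e-01] | total tool [-393.9 -281.3  -69. ] [-1.000e-03  1.000e-03  1.438e+00]
rail 187 [ 0.47138757 -0.30322274  0.078     ] 172.0744702676853 -0.07685234207051443 0.08004479507501376
stand 386 [0.54189465 0.09131543 0.083     ] -108.38635652063097 -0.061198643464386714 0.08446862135243959
```

```bash
python3 - <<'E'
from h import *
G=plan([.545,.10,.25],71.6,n=12)
E
```

```text
12 rows travel [-45.56   9.13  -1.61] twist [-1.000e-04  1.000e-04  1.218e-01] | total tool [-453.8 -231.8  -19.1] [-1.000e-03  1.000e-03  1.462e+00]
```

```bash
python3 -m crank '[{"gripper":85,"travel":[-45.6,9.1,-1.6],"twist":[0,0,0.122]},{"gripper":85,"travel":[-45.6,9.1,-1.6],"twist":[0,0,0.122]},{"gripper":85,"travel":[-45.6,9.1,-1.6],"twist":[0,0,0.122]},{"gripper":85,"travel":[-45.6,9.1,-1.6],"twist":[0,0,0.122]},{"gripper":85,"travel":[-45.6,9.1,-1.6],"twist":[0,0,0.122]},{"gripper":85,"travel":[-45.6,9.1,-1.6],"twist":[0,0,0.122]},{"gripper":85,"travel":[-45.6,9.1,-1.6],"twist":[0,0,0.122]},{"gripper":85,"travel":[-45.6,9.1,-1.6],"twist":[0,0,0.122]},{"gripper":85,"travel":[-45.6,9.1,-1.6],"twist":[0,0,0.122]},{"gripper":85,"travel":[-45.6,9.1,-1.6],"twist":[0,0,0.122]},{"gripper":85,"travel":[-45.6,9.1,-1.6],"twist":[0,0,0.122]},{"gripper":85,"travel":[-45.6,9.1,-1.6],"twist":[0,0,0.122]}]'
python3 -m crank '[{"gripper":85,"travel":[0,0,0],"twist":[0,0,0]}]'
python3 - <<'E'
from h import *
im,c=snap('wrist','w1'); o=bot.get_obs();print(o['q'],o['ee_pos'],o['tcp_rot'],o['wrist_force'])
plan([.455,-.29,.25],-8,n=12);plan([.455,-.29,.25],-188,n=12)
E
```

```text
time: 1.6
ee_pos: [0.5446, 0.0979, 0.2499]
tcp_rot: [-180.0, 0.0, 71.3]
wrist_force: [1.2, -0.0, 0.6]
opening: 0.0852
grasp_force: 0.0
time: 1.72
ee_pos: [0.5445, 0.0968, 0.2505]
tcp_rot: [180.0, 0.0, 71.2]
wrist_force: [0.4, 0.5, 0.8]
opening: 0.085
grasp_force: 0.0
[1.02274666e+01 5.93608872e+00 1.32480369e+01 9.73220585e+01
 5.99668870e-03 1.18843440e+02] [0.54455936 0.09828153 0.25038224] [-1.79988251e+02 -3.75321556e-04  7.13840257e+01] [ 0.41281718  0.8149548  -0.69422094]
12 rows travel [-26.75  24.09   0.03] twist [-0.      0.      0.1155] | total tool [-396.6   39.1    0.4] [-0.     0.     1.386]
12 rows travel [-28.79 -24.58   0.03] twist [-0.     -0.     -0.1463] | total tool [-396.6   39.1    0.4] [-0.    -0.    -1.756]
```

View pics/w1.png

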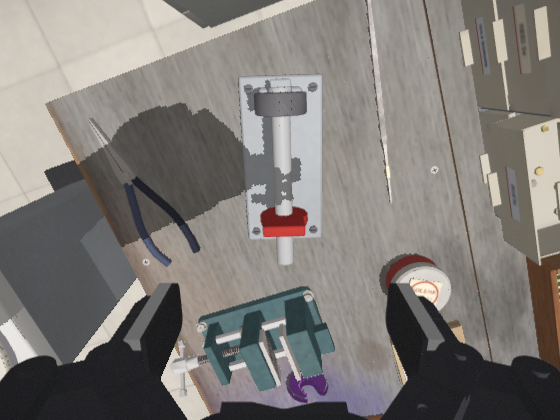

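The wrist view from above shows the arbor at u≈283 running from the dark end plate (v≈88–117) to its tip at v≈265. The red follower is at (285,222), the pliers at (150,195), the tin at (418,285), the vise at (265,335) and a purple look-alike at (307,385). Next I'll measure the edges.

```bash
python3 - <<'E'
from h import *
w,c=load('w1');g=cv2.cvtColor(w,cv2.COLOR_RGB2GRAY).astype(int)
for v in(125,140,155,240,250,258,268):print(v,list(g[v,262:306]))
print('col',[ (v,g[v,265],g[v,283],g[v,297]) for v in range(84,126,2)])
print('tip',[(v,g[v,285]) for v in range(255,272)])
h=cv2.cvtColor(w,cv2.COLOR_RGB2HSV);m=((h[...,0]<8)|(h[...,0]>172))&(h[...,1]>170)&(h[...,2]>60);m[:,:250]=0;m[:,320:]=0;m[:200]=0;m[245:]=0
v,u=np.nonzero(m);print(u.min(),u.max(),v.min(),v.max())
for vv in range(v.min(),v.max()+1,3):print(vv,u[v==vv].min(),u[v==vv].max(),w[vv,285])
x=[-onz(c,283,vv,.075)[1]*0 for vv in(1,)]
for p in((283,117,.075),(283,117,.097),(285,265,.075),(285,235,.110),(285,221,.110),(240,75,.012),(322,75,.012),(322,238,.012),(248,238,.012)):print(p,onz(c,*p))
E
```

```text
125 [np.int64(121), np.int64(107), np.int64(107), np.int64(106), np.int64(107), np.int64(106), np.int64(106), np.int64(106), np.int64(106), np.int64(103), np.int64(130), np.int64(155), np.int64(170), np.int64(181), np.int64(189), np.int64(194), np.int64(199), np.int64(159), np.int64(207), np.int64(214), np.int64(215), np.int64(213), np.int64(205), np.int64(202), np.int64(199), np.int64(193), np.int64(184), np.int64(169), np.int64(165), np.int64(198), np.int64(199), np.int64(199), np.int64(199), np.int64(200), np.int64(201), np.int64(200), np.int64(198), np.int64(199), np.int64(198), np.int64(199), np.int64(199), np.int64(200), np.int64(201), np.int64(201)]
140 [np.int64(198), np.int64(124), np.int64(107), np.int64(107), np.int64(107), np.int64(107), np.int64(105), np.int64(106), np.int64(105), np.int64(106), np.int64(106), np.int64(140), np.int64(162), np.int64(176), np.int64(186), np.int64(192), np.int64(198), np.int64(201), np.int64(206), np.int64(213), np.int64(215), np.int64(214), np.int64(209), np.int64(204), np.int64(202), np.int64(195), np.int64(189), np.int64(176), np.int64(1
[... 5062 characters left out ...]
211 265 304 [210 208 208]
214 262 306 [210 209 208]
217 262 306 [101  31  29]
220 262 306 [98 29 29]
223 263 305 [99 28 26]
226 264 304 [155  46  44]
229 264 304 [205  67  60]
232 264 304 [202  66  56]
235 265 303 [197  62  57]
(283, 117, 0.075) [0.56287775 0.15191217 0.075     ]
(283, 117, 0.097) [0.56350597 0.15360002 0.097     ]
(285, 265, 0.075) [0.51932559 0.01811038 0.075     ]
(285, 235, 0.11) [0.53419647 0.06230438 0.11      ]
(285, 221, 0.11) [0.53825822 0.07428809 0.11      ]
(240, 75, 0.012) [0.53398371 0.19870686 0.012     ]
(322, 75, 0.012) [0.61035266 0.17271353 0.012     ]
(322, 238, 0.012) [0.55991917 0.00580925 0.012     ]
(248, 238, 0.012) [0.47998721 0.0329864  0.012     ]
```

```bash
python3 - <<'E'
from h import *
w,c=load('w1')
P=np.array([onz(c,u+.5-.5,v,.077)[:2] for u,v in((281.2,125),(281.8,140),(282.1,155),(284.7,240),(285,250),(285.3,258))])
m=P.mean(0);d=np.linalg.svd(P-m)[2][0];d*=np.sign(-d[1]);print('axis',m,np.degrees(np.arctan2(d[1],d[0])),'res mm',np.round(((P-m)@np.array([-d[1],d[0]]))*1e3,2))
ep=onz(c,282,115.5,.097)[:2];tip=onz(c,285.5,264.7,.083)[:2]
se=(ep-m)@d;st=(tip-m)@d;print('ep',m+se*d,'tip',m+st*d,'len',st-se)
for v in(226,236.5):print('paddle',(onz(c,285,v,.110)[:2]-m)@d-se)
for a,b in(((240,75),(248,238)),((322,75),(322,238))):
    x=onz(c,*a,.012);y=onz(c,*b,.012);e=y-x;print('base',np.degrees(np.arctan2(e[1],e[0])),np.linalg.norm(e))
# side-view check of tip and plate
cs=load('side0')[1];print(proj(cs,[*(m+st*d),.075]),proj(cs,[*(m+se*d),.075]))
E
```

```text
axis [0.54031143 0.08447696] -107.14882064333861 res mm [-0.04  0.09 -0.05 -0.02 -0.02  0.04]
ep [0.5621499  0.15524938] tip [0.52111255 0.02225871] len 0.13917823759192222
paddle 0.08888447142103376
paddle 0.09843080731703187
base -108.04710193597607 0.17429541773954058
base -106.81325053196464 0.17435760813520548
(np.float64(251.00680883619196), np.float64(184.60466020964077)) (np.float64(247.43539418226482), np.float64(165.1303056813131))
```

```bash
python3 -m crank '[{"gripper":85,"travel":[-28.8,-24.6,0],"twist":[0,0,-0.146]},{"gripper":85,"travel":[-28.8,-24.6,0],"twist":[0,0,-0.146]},{"gripper":85,"travel":[-28.8,-24.6,0],"twist":[0,0,-0.146]},{"gripper":85,"travel":[-28.8,-24.6,0],"twist":[0,0,-0.146]},{"gripper":85,"travel":[-28.8,-24.6,0],"twist":[0,0,-0.146]},{"gripper":85,"travel":[-28.8,-24.6,0],"twist":[0,0,-0.146]},{"gripper":85,"travel":[-28.8,-24.6,0],"twist":[0,0,-0.146]},{"gripper":85,"travel":[-28.8,-24.6,0],"twist":[0,0,-0.146]},{"gripper":85,"travel":[-28.8,-24.6,0],"twist":[0,0,-0.146]},{"gripper":85,"travel":[-28.8,-24.6,0],"twist":[0,0,-0.146]},{"gripper":85,"travel":[-28.8,-24.6,0],"twist":[0,0,-0.146]},{"gripper":85,"travel":[-28.8,-24.6,0],"twist":[0,0,-0.146]}]'
python3 -m crank '[{"gripper":85,"travel":[0,0,0],"twist":[0,0,0]}]'
python3 - <<'E'
from h import *
im,c=snap('wrist','w2'); o=bot.get_obs();print(o['q'],o['ee_pos'],o['tcp_rot'])
E
```

```text
time: 3.28
ee_pos: [0.4558, -0.2896, 0.2503]
tcp_rot: [180.0, -0.0, 172.3]
wrist_force: [0.5, -0.3, -0.2]
opening: 0.085
grasp_force: 0.0
time: 3.4
ee_pos: [0.4561, -0.2899, 0.2488]
tcp_rot: [179.9, -0.1, 172.0]
wrist_force: [0.7, 0.9, 0.1]
opening: 0.0851
grasp_force: 0.0
[-3.23975698e+01  4.09057417e+00  1.11499899e+01  9.71838347e+01
  1.50528329e-02 -2.43034560e+01] [ 0.45553806 -0.28897746  0.24931693] [ 1.79935074e+02 -1.07197552e-01  1.71905931e+02]
```

View pics/w2.png

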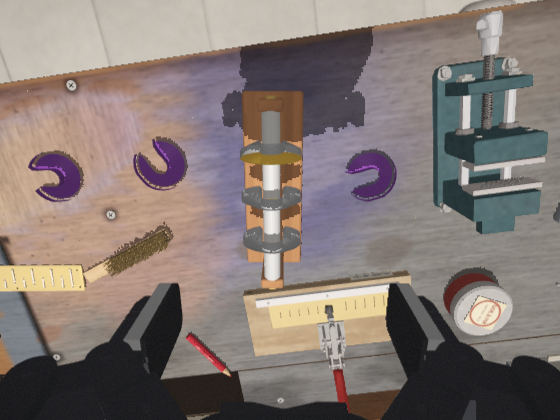

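The rail is at u≈272. The washers are at v≈152 (yellow showing), 193 and 240. Purple look-alikes lie at (55,175), (160,163) and (372,173), off the rail. The brush is at (140,250) and the tin at (478,300). I'll enlarge the rail to see which way the washers face.

```bash
python3 - <<'E'
from h import *
w,c=load('w2')
a=cv2.resize(w[85:285,228:318],None,fx=3,fy=3,interpolation=cv2.INTER_CUBIC)
s,_=load('side0');b=cv2.resize(s[225:295,235:330],(500,368),interpolation=cv2.INTER_CUBIC);b=np.vstack([b,np.zeros((600-368,500,3),np.uint8)])
cv2.imwrite('pics/crop2.png',np.hstack([a,b])[:,:,::-1])
h=cv2.cvtColor(w,cv2.COLOR_RGB2HSV)
g=cv2.cvtColor(w,cv2.COLOR_RGB2GRAY)
for v in(125,175,215,260):print(v,g[v,255:292].tolist())
print('C',np.linalg.inv(c['camera_from_world'])[:3,3])
E
```

```text
125 [92, 94, 93, 93, 94, 93, 102, 119, 124, 128, 129, 132, 133, 136, 134, 135, 134, 135, 134, 133, 132, 131, 128, 123, 118, 96, 88, 87, 86, 84, 81, 83, 81, 81, 81, 80, 82]
175 [93, 93, 93, 94, 95, 94, 92, 118, 182, 201, 211, 219, 224, 231, 236, 239, 239, 235, 231, 225, 219, 214, 204, 189, 164, 115, 89, 87, 84, 81, 80, 81, 81, 81, 81, 79, 82]
215 [150, 96, 88, 88, 91, 91, 93, 93, 143, 189, 206, 215, 220, 227, 233, 236, 240, 236, 232, 227, 220, 216, 208, 190, 167, 102, 87, 88, 87, 84, 83, 79, 79, 81, 81, 83, 83]
260 [165, 166, 166, 164, 163, 161, 163, 167, 113, 168, 193, 208, 216, 222, 229, 232, 234, 232, 231, 227, 223, 218, 210, 194, 173, 108, 80, 74, 118, 160, 161, 158, 158, 158, 158, 159, 162]
C [ 0.37304004 -0.27882314  0.39217814]
```

View pics/crop2.png

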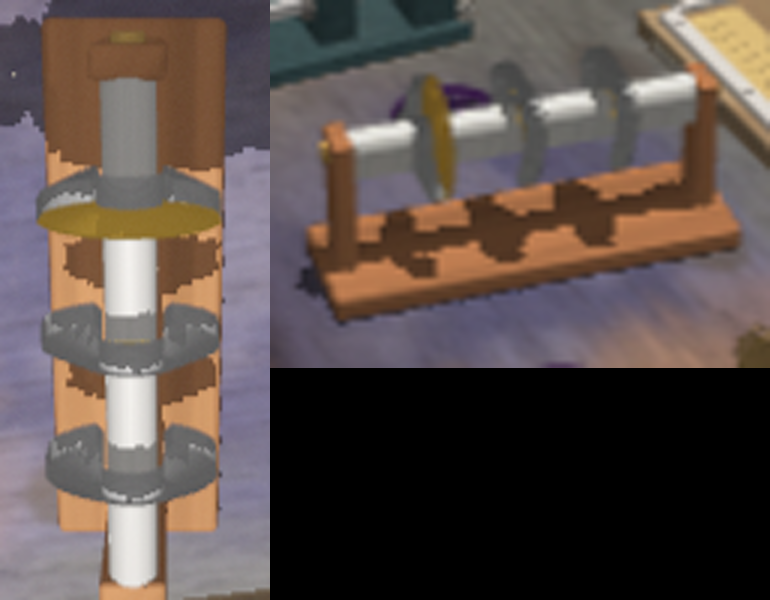

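The near washer shows yellow at its far edge. The other two are ambiguous from this side, so I'll look from the opposite yaw.

```bash
python3 -m crank '[{"gripper":85,"travel":[0,0,0],"twist":[0,0,0.185]},{"gripper":85,"travel":[0,0,0],"twist":[0,0,0.185]},{"gripper":85,"travel":[0,0,0],"twist":[0,0,0.185]},{"gripper":85,"travel":[0,0,0],"twist":[0,0,0.185]},{"gripper":85,"travel":[0,0,0],"twist":[0,0,0.185]},{"gripper":85,"travel":[0,0,0],"twist":[0,0,0.185]},{"gripper":85,"travel":[0,0,0],"twist":[0,0,0.185]},{"gripper":85,"travel":[0,0,0],"twist":[0,0,0.185]},{"gripper":85,"travel":[0,0,0],"twist":[0,0,0.185]},{"gripper":85,"travel":[0,0,0],"twist":[0,0,0.185]},{"gripper":85,"travel":[0,0,0],"twist":[0,0,0.185]},{"gripper":85,"travel":[0,0,0],"twist":[0,0,0.185]}]' >/dev/null
python3 -m crank '[{"gripper":85,"travel":[0,0,0],"twist":[0,0,0.185]},{"gripper":85,"travel":[0,0,0],"twist":[0,0,0.185]},{"gripper":85,"travel":[0,0,0],"twist":[0,0,0.185]},{"gripper":85,"travel":[0,0,0],"twist":[0,0,0.185]},{"gripper":85,"travel":[0,0,0],"twist":[0,0,0.185]},{"gripper":85,"travel":[0,0,0],"twist":[0,0,0]}]'
python3 - <<'E'
from h import *
w,c=snap('wrist','w3'); o=bot.get_obs();print(o['q'])
t=np.array([onz(c,*p,.068) for p in((0,0),)])
rc=[proj(c,[.4714+x*.99,-.3032-x*.139,.07]) for x in(-.08,.08)];print(rc)
u0=int(np.mean([r[0] for r in rc]));v0=int(np.mean([r[1] for r in rc]))
y0=max(0,v0-100);x0=u0-70;print(x0,y0)
cv2.imwrite('pics/crop3.png',cv2.resize(w[y0:y0+200,x0:x0+140],None,fx=3,fy=3,interpolation=cv2.INTER_CUBIC)[:,:,::-1])
E
```

```text
time: 5.7
ee_pos: [0.4549, -0.2881, 0.2508]
tcp_rot: [-180.0, -0.0, -8.2]
wrist_force: [-0.5, -0.1, -0.3]
opening: 0.0851
grasp_force: 0.0
[-3.23660093e+01  3.85738156e+00  1.10662328e+01  9.71931968e+01
  7.70325005e-03  1.55674383e+02]
[(np.float64(296.4254092851762), np.float64(243.57550379943726)), (np.float64(297.9102684285107), np.float64(67.13764881077256))]
227 55
```

View pics/crop3.png

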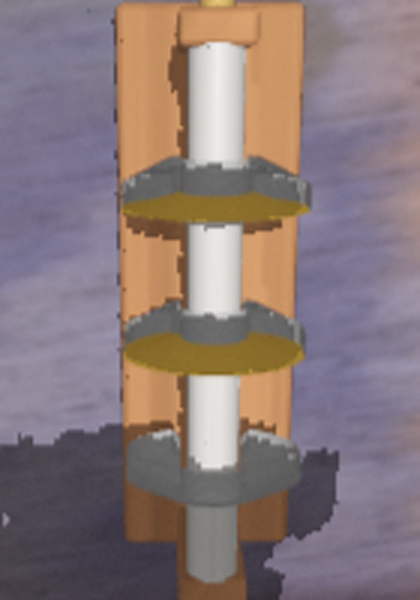

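The picture seems contradictory: yellow shows at the far edge in both views. So I'll measure where the rim and the collar lie along the rail in each view.

```bash
python3 - <<'E'
from h import *
w2,c2=load('w2');w3,c3=load('w3')
f2=lambda p:(228+p[0]/3,85+p[1]/3);f3=lambda p:(227+p[0]/3,55+p[1]/3)
print(np.linalg.inv(c3['camera_from_world'])[:3,3])
ax=np.array([.990,-.139,0])
E2={1:((37,212),(222,215)),2:((43,335),(220,335)),3:((46,462),(217,458))}
E3={1:((302,470),(127,470)),2:((305,345),(123,345)),3:((312,193),(122,193))}
for i in(1,2,3):
    for k in(0,1):
        p,g=two(c2,f2(E2[i][k]),c3,f3(E3[i][k]));print('w',i,k,np.round(p,4),round(g,4),'s',round((p-[.4714,-.3032,0])@ax*1e3,1))
# centreline boundaries
for i,(b2,b3) in {1:((178,205,237),(470,503)),2:((318,345,375),(312,340,375)),3:((447,475,503),(163,190,222))}.items():
    print('w2',i,[(round((onz(c2,*f2((132,v)),z)-[.4714,-.3032,0])@ax*1e3,1),z) for v in b2 for z in(.083,.096)])
    print('w3',i,[(round((onz(c3,*f3((214,v)),z)-[.4714,-.3032,0])@ax*1e3,1),z) for v in b3 for z in(.083,.096)])
for i,v in((1,(115,150)),): pass
h=cv2.cvtColor(w2,cv2.COLOR_RGB2HSV)
print('col w2 u=258',[(v,*w2[v,258]) for v in range(140,168,2)])
print('col w2 u=272',[(v,*map(int,w2[v,272])) for v in range(138,168,2)])
E
```

```text
[ 0.53865067 -0.30054751  0.39411496]
w 1 0 [ 0.4242 -0.3242  0.0795] 0.0014 s -43.8
w 1 1 [ 0.4322 -0.2715  0.0808] 0.0012 s -43.2
w 2 0 [ 0.4619 -0.3295  0.0758] 0.0013 s -5.8
w 2 1 [ 0.4695 -0.2762  0.0754] 0.0007 s -5.7
w 3 0 [ 0.5049 -0.3366  0.0715] 0.0011 s 37.8
w 3 1 [ 0.5125 -0.2823  0.0684] 0.001 s 37.7
w2 1 [(np.float64(-54.1), 0.083), (np.float64(-56.1), 0.096), (np.float64(-46.5), 0.083), (np.float64(-48.8), 0.096), (np.float64(-37.3), 0.083), (np.float64(-40.0), 0.096)]
w3 1 [(np.float64(-42.5), 0.083), (np.float64(-38.0), 0.096), (np.float64(-53.2), 0.083), (np.float64(-48.2), 0.096)]
w2 2 [(np.float64(-13.2), 0.083), (np.float64(-16.9), 0.096), (np.float64(-4.9), 0.083), (np.float64(-8.9), 0.096), (np.float64(4.5), 0.083), (np.float64(0.1), 0.096)]
w3 2 [(np.float64(5.6), 0.083), (np.float64(8.2), 0.096), (np.float64(-2.6), 0.083), (np.float64(0.3), 0.096), (np.float64(-13.0), 0.083), (np.float64(-9.7), 0.096)]
w2 3 [(np.float64(27.8), 0.083), (np.float64(22.4), 0.096), (np.float64(37.2), 0.083), (np.float64(31.4), 0.096), (np.float64(46.7), 0.083), (np.float64(40.5),
[... 536 characters left out ...]
8(86)), (154, np.uint8(139), np.uint8(110), np.uint8(44)), (156, np.uint8(148), np.uint8(119), np.uint8(45)), (158, np.uint8(154), np.uint8(123), np.uint8(46)), (160, np.uint8(158), np.uint8(126), np.uint8(50)), (162, np.uint8(158), np.uint8(126), np.uint8(50)), (164, np.uint8(130), np.uint8(97), np.uint8(49)), (166, np.uint8(124), np.uint8(84), np.uint8(57))]
col w2 u=272 [(138, 136, 135, 132), (140, 137, 135, 133), (142, 136, 136, 132), (144, 116, 115, 114), (146, 114, 113, 113), (148, 111, 110, 110), (150, 112, 112, 111), (152, 108, 107, 108), (154, 114, 107, 95), (156, 141, 113, 44), (158, 144, 114, 45), (160, 145, 115, 44), (162, 145, 115, 44), (164, 163, 143, 92), (166, 238, 235, 232)]
```

```bash
python3 -m crank '[{"gripper":85,"travel":[0,0,0],"twist":[0,0,-0.185]},{"gripper":85,"travel":[0,0,0],"twist":[0,0,-0.185]},{"gripper":85,"travel":[0,0,0],"twist":[0,0,-0.185]},{"gripper":85,"travel":[0,0,0],"twist":[0,0,-0.185]},{"gripper":85,"travel":[0,0,0],"twist":[0,0,-0.185]},{"gripper":85,"travel":[0,0,0],"twist":[0,0,-0.185]},{"gripper":85,"travel":[0,0,0],"twist":[0,0,-0.185]},{"gripper":85,"travel":[0,0,0],"twist":[0,0,-0.185]},{"gripper":85,"travel":[0,0,0],"twist":[0,0,-0.185]},{"gripper":85,"travel":[0,0,0],"twist":[0,0,-0.185]},{"gripper":85,"travel":[0,0,0],"twist":[0,0,-0.185]},{"gripper":85,"travel":[0,0,0],"twist":[0,0,-0.185]}]' >/dev/null
python3 - <<'E'
from h import *
T=np.eye(4);T[:3,:3]=Ro.from_euler('xyz',[180,0,172],degrees=True).as_matrix();T[:3,3]=[.4549,-.2881,.2508]
G=np.eye(4);G[:3,:3]=T[:3,:3]@Ro.from_rotvec([0,-.785,0]).as_matrix();G[:3,3]=[.38,-.287,.155]
E=expm(np.real(logm(np.linalg.inv(T)@G))/5);print(np.round(E[:3,3]*1e3,1),Ro.from_matrix(E[:3,:3]).as_rotvec())
E
```

```text
[20.6 -1.9 14. ] [ 0.    -0.157  0.   ]
```

```bash
python3 -m crank '[{"gripper":85,"travel":[0,0,0],"twist":[0,0,-0.185]},{"gripper":85,"travel":[0,0,0],"twist":[0,0,-0.185]},{"gripper":85,"travel":[0,0,0],"twist":[0,0,-0.185]},{"gripper":85,"travel":[0,0,0],"twist":[0,0,-0.185]},{"gripper":85,"travel":[0,0,0],"twist":[0,0,-0.185]},{"gripper":85,"travel":[20.6,-1.9,14],"twist":[0,-0.157,0]},{"gripper":85,"travel":[20.6,-1.9,14],"twist":[0,-0.157,0]},{"gripper":85,"travel":[20.6,-1.9,14],"twist":[0,-0.157,0]},{"gripper":85,"travel":[20.6,-1.9,14],"twist":[0,-0.157,0]},{"gripper":85,"travel":[20.6,-1.9,14],"twist":[0,-0.157,0]},{"gripper":85,"travel":[0,0,0],"twist":[0,0,0]}]'
python3 - <<'E'
from h import *
w,c=snap('wrist','w4')
u,v=proj(c,[.4714,-.3032,.07]);print(u,v)
x0=int(max(0,min(560-200,u-100)));y0=int(max(0,min(420-150,v-75)));print(x0,y0)
cv2.imwrite('pics/crop4.png',cv2.resize(w[y0:y0+150,x0:x0+200],None,fx=4,fy=4,interpolation=cv2.INTER_CUBIC)[:,:,::-1])
E
```

```text
time: 8.62
ee_pos: [0.3763, -0.2854, 0.1468]
tcp_rot: [179.7, 44.6, 171.6]
wrist_force: [-0.7, -0.6, 1.6]
opening: 0.0854
grasp_force: 0.0
278.4675649205167 219.16381485017658
178 144
```

View pics/crop4.png

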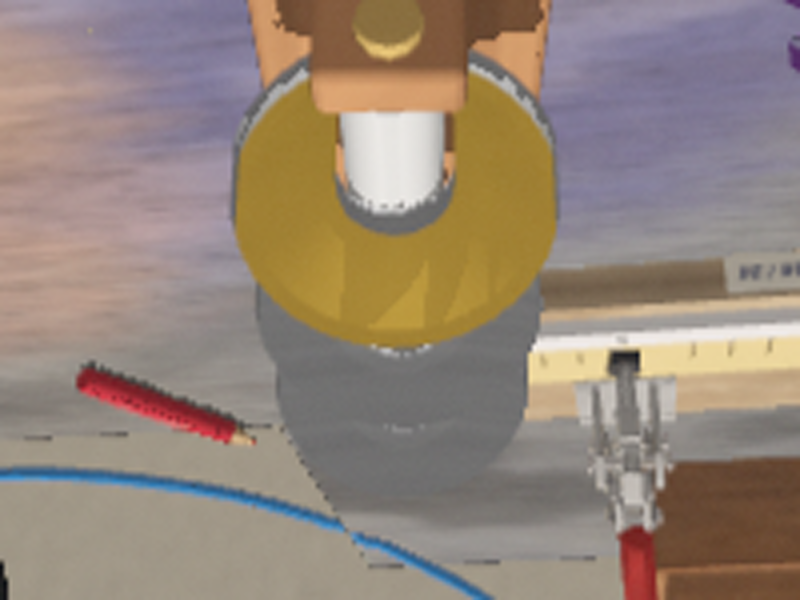

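This crop is upside down because the camera is tilted. The near washer's bore edge, at v≈182 in the crop, is nearer the camera than its rim circle, at v≈197. So its cone rises towards −x of the rail, and the yellow is seen through it from behind. With the positions from views w2 and w3 that gives:

| Washer | Rail position, mm | Crown | Hollow |
|---|---|---|---|
| Near | −47 | −x | +x |
| Middle | −2 | +x | −x |
| Far | +40 | +x | −x |

The crowns carry the same sense in both colour and geometry. I'll refine the axis of the rail and of the arbor before picking.

```bash
python3 - <<'E'
from h import *
w2,c2=load('w2');w3,c3=load('w3')
def edges(w,v,a,b,side):
    g=cv2.cvtColor(w,cv2.COLOR_RGB2GRAY).astype(float)[v,a:b]; return g
def fit(w,c,rows,uc):
    P=[]
    g=cv2.GaussianBlur(cv2.cvtColor(w,cv2.COLOR_RGB2GRAY),(1,5),0).astype(float)
    for v in rows:
        l=g[v,uc-16:uc-3];r=g[v,uc+3:uc+16]
        dl=np.gradient(l);dr=-np.gradient(r)
        sub=lambda d:(np.arange(len(d))*np.clip(d,0,None)**2).sum()/(np.clip(d,0,None)**2).sum()
        P.append((uc-16+sub(dl)+uc+3+sub(dr))/2)
    X=np.array([onz(c,u,v,.074)[:2] for u,v in zip(P,rows)]);m=X.mean(0);d=np.linalg.svd(X-m)[2][0];d*=np.sign(d[0])
    at=m+d*(.4714-m[0])/d[0];print(np.round(P,1),'ang',np.degrees(np.arctan2(d[1],d[0])),'pt',at,'res',np.round((X-m)@[-d[1],d[0]]*1e3,1))
fit(w2,c2,[172,178,182,210,215,220,225,258,265],271)
fit(w3,c3,[80,90,100,140,145,150,190,195,200],298)
# end posts along axis (top z=.078) from columns
for w,c,u,n in((w2,c2,271,'w2'),(w3,c3,298,'w3')):
    g=cv2.cvtColor(w,cv2.COLOR_RGB2GRAY).astype(int);print(n,[(v,*map(int,w[v,u])) for v in (list(range(94,116,2))+list(range(274,288,2)) if n=='w2' else list(range(54,72,2))+list(range(240,258,2)))])
o=bot.get_obs();print(o['q'])
E
```

```text
[270.8 270.9 271.3 270.9 271.1 271.7 271.5 272.  271.7] ang -8.067868550676327 pt [ 0.4714     -0.30383467] res [-0.1 -0.1  0.3 -0.3 -0.2  0.3  0.1  0.2 -0.2]
[298.1 298.  298.  297.6 297.5 297.5 297.2 298.  297.5] ang -7.74646277261826 pt [ 0.4714     -0.30353046] res [-0.1 -0.  -0.1  0.1  0.2  0.2  0.3 -0.5 -0. ]
w2 [(94, 121, 83, 56), (96, 136, 109, 62), (98, 128, 102, 58), (100, 117, 80, 51), (102, 121, 84, 57), (104, 119, 81, 55), (106, 120, 82, 55), (108, 118, 79, 55), (110, 118, 89, 70), (112, 136, 134, 131), (114, 136, 135, 132), (274, 234, 231, 228), (276, 234, 231, 228), (278, 233, 231, 228), (280, 220, 204, 191), (282, 216, 161, 112), (284, 214, 159, 112), (286, 213, 157, 108)]
w3 [(54, 220, 186, 115), (56, 218, 184, 110), (58, 196, 141, 95), (60, 211, 156, 107), (62, 209, 152, 104), (64, 208, 151, 104), (66, 206, 152, 104), (68, 193, 138, 94), (70, 234, 232, 228), (240, 130, 127, 126), (242, 131, 128, 125), (244, 130, 127, 125), (246, 131, 127, 125), (248, 131, 129, 127), (250, 115, 78, 52), (252, 116, 78, 52), (254, 116, 79, 54), (256, 116, 81, 52)]
[-55.25426338 -42.85860522 -46.09540637  52.65262707  31.07606697
 -37.40646577]
```

```bash
python3 - <<'E'
from h import *
G=plan([.511,-.3092,.16],172.1,n=6)
T=pose();E=expm(np.real(logm(np.linalg.inv(T)@G))/6)
for i in range(6):T=T@E;print(np.round(T[:3,3],3))
plan([.511,-.3092,.045],172.1,T=G,n=3)
E
```

```text
6 rows travel [-21.1   -0.48   9.05] twist [-0.0004  0.1304 -0.0005] | total tool [-100.    -2.6   89.7] [-0.003  0.783 -0.003]
[ 0.4   -0.291  0.162]
[ 0.422 -0.295  0.167]
[ 0.444 -0.298  0.17 ]
[ 0.467 -0.302  0.17 ]
[ 0.489 -0.306  0.166]
[ 0.511 -0.309  0.16 ]
3 rows travel [-0.   -0.   38.33] twist [-0. -0.  0.] | total tool [  0.  -0. 115.] [-0. -0.  0.]
```

```bash
python3 -m crank '[{"gripper":85,"travel":[-21.1,-0.5,9],"twist":[0,0.13,0]},{"gripper":85,"travel":[-21.1,-0.5,9],"twist":[0,0.13,0]},{"gripper":85,"travel":[-21.1,-0.5,9],"twist":[0,0.13,0]},{"gripper":85,"travel":[-21.1,-0.5,9],"twist":[0,0.13,0]},{"gripper":85,"travel":[-21.1,-0.5,9],"twist":[0,0.13,0]},{"gripper":85,"travel":[-21.1,-0.5,9],"twist":[0,0.13,0]},{"gripper":85,"travel":[0,0,0],"twist":[0,0,0]},{"gripper":85,"travel":[0,0,0],"twist":[0,0,0]}]'
python3 - <<'E'
from h import *
plan([.511,-.3092,.045],172.1,n=4);print(bot.get_obs()['q'])
E
```

```text
time: 9.68
ee_pos: [0.5146, -0.3103, 0.1635]
tcp_rot: [-179.9, 0.4, 172.1]
wrist_force: [-1.2, -0.5, 0.7]
opening: 0.0852
grasp_force: 0.0
4 rows travel [ 1.04  0.18 29.62] twist [-0.0004  0.0017 -0.0001] | total tool [  4.5   0.8 118.5] [-0.002  0.007 -0.001]
[-3.11187968e+01  1.07405982e+01  8.97113940e+00  8.78407602e+01
  5.53504178e-02 -2.31870353e+01]
```

```bash
python3 -m crank '[{"gripper":85,"travel":[2,0.4,39],"twist":[0,0.007,0]},{"gripper":85,"travel":[2,0.4,39],"twist":[0,0,0]},{"gripper":85,"travel":[0,0,40],"twist":[0,0,0]},{"gripper":70,"travel":[0,0,0],"twist":[0,0,0]},{"gripper":48,"travel":[0,0,0],"twist":[0,0,0]},{"gripper":48,"travel":[0,0,0],"twist":[0,0,0]},{"gripper":48,"travel":[0,0,0],"twist":[0,0,0]}]' 40
python3 -c "
from h import *
w,c=snap('wrist','w5')"
```

```text
time: 10.55
ee_pos: [0.5095, -0.3095, 0.0479]
tcp_rot: [-179.9, 0.1, 171.9]
wrist_force: [-1.8, 1.7, 9.6]
opening: 0.0528
grasp_force: 41.7
```

View pics/w5.png

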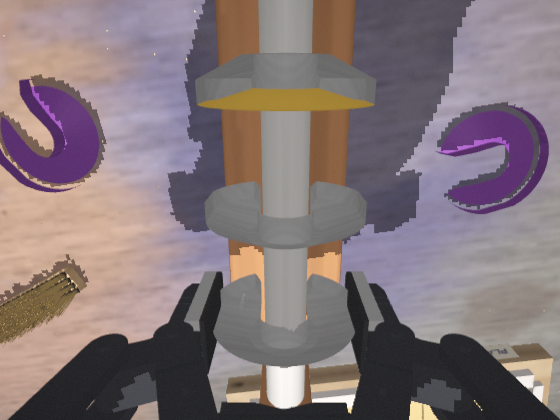

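The close view shows the gripped washer at (285,320) between the pads, and the middle one as a bowl open towards −x. The near one has its bore tube towards −x with the yellow beyond it, which agrees with the geometry. Now I'll lift it and carry it over.

```bash
python3 - <<'E'
from h import *
T=pose();L=T.copy();L[2,3]+=.095
ep=np.array([.5621,.1552]);d=np.array([-.2949,-.9555])
G=plan([*(ep+.010*d),.145],72.85,T=L,n=12)
E=expm(np.real(logm(np.linalg.inv(L)@G))/12);X=L
for i in range(12):X=X@E;print(np.round(X[:3,3],3),end='')
E
python3 -m crank '[{"gripper":48,"travel":[0,0,-15],"twist":[0,0,0]},{"gripper":48,"travel":[0,0,-40],"twist":[0,0,0]},{"gripper":48,"travel":[0,0,-40],"twist":[0,0,0]}]'
```

```text
12 rows travel [31.83 29.39 -0.24] twist [1.00e-04 3.00e-04 1.44e-01] | total tool [ 15.1 457.6  -3. ] [1.000e-03 4.000e-03 1.728e+00]
[ 0.482 -0.276  0.143][ 0.46  -0.239  0.143][ 0.443 -0.199  0.143][ 0.432 -0.157  0.143][ 0.428 -0.114  0.144][ 0.429 -0.071  0.144][ 0.437 -0.028  0.144][0.451 0.013 0.144][0.471 0.052 0.144][0.495 0.087 0.145][0.525 0.119 0.145][0.559 0.146 0.145]time: 10.98
ee_pos: [0.5085, -0.3088, 0.1419]
tcp_rot: [-180.0, -0.1, 171.9]
wrist_force: [0.9, 0.2, -0.4]
opening: 0.053
grasp_force: 42.3
```

```bash
python3 -m crank '[{"gripper":48,"travel":[31.8,29.4,0],"twist":[0,0,0.144]},{"gripper":48,"travel":[31.8,29.4,0],"twist":[0,0,0.144]},{"gripper":48,"travel":[31.8,29.4,0],"twist":[0,0,0.144]},{"gripper":48,"travel":[31.8,29.4,0],"twist":[0,0,0.144]},{"gripper":48,"travel":[31.8,29.4,0],"twist":[0,0,0.144]},{"gripper":48,"travel":[31.8,29.4,0],"twist":[0,0,0.144]},{"gripper":48,"travel":[31.8,29.4,0],"twist":[0,0,0.144]},{"gripper":48,"travel":[31.8,29.4,0],"twist":[0,0,0.144]},{"gripper":48,"travel":[31.8,29.4,0],"twist":[0,0,0.144]},{"gripper":48,"travel":[31.8,29.4,0],"twist":[0,0,0.144]},{"gripper":48,"travel":[31.8,29.4,0],"twist":[0,0,0.144]},{"gripper":48,"travel":[31.8,29.4,0],"twist":[0,0,0.144]}]' >/dev/null; python3 -m crank '[{"gripper":48,"travel":[0,0,0],"twist":[0,0,0]},{"gripper":48,"travel":[0,0,0],"twist":[0,0,0]}]'
python3 - <<'E'
from h import *
ep=np.array([.5621,.1552]);d=np.array([-.2949,-.9555])
w,c=snap('wrist','w6')
P=[bot.get_obs()['ee_pos']]
plan([*(ep+.010*d),.100],72.85,n=2);print(bot.get_obs()['q'],P)
E
```

```text
time: 12.72
ee_pos: [0.5583, 0.1462, 0.1401]
tcp_rot: [-179.9, 0.0, 72.9]
wrist_force: [-0.1, -0.1, -1.6]
opening: 0.0527
grasp_force: 42.5
2 rows travel [ 0.    0.59 20.09] twist [-0.0007  0.      0.0005] | total tool [ 0.   1.2 40.2] [-0.001  0.     0.001]
[1.46374321e+01 7.85209794e+00 3.13512939e+00 8.53575527e+01
 4.24671734e-02 1.21729547e+02] [array([0.55807036, 0.14597416, 0.1401765 ])]
```

View pics/w6.png

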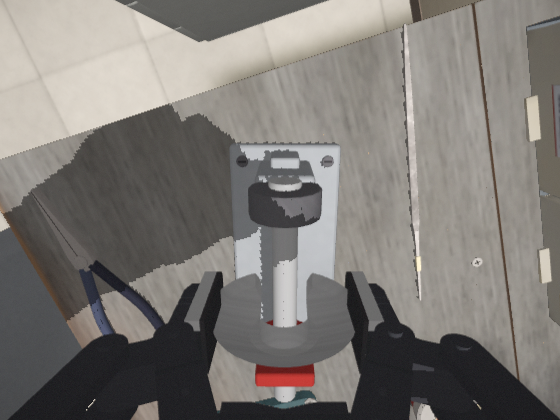

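The washer hangs square over the arbor at (284,320), with its bowl open to the end plate and the bar at u≈285. I'll check the lateral offset numerically.

```bash
cat >> h.py <<'E'
def bary(f,rows,uc,z=.079,hw=18):
    # lateral offset (tool y, mm) of bar from the tool plane
    w,c=load(f); g=cv2.cvtColor(w,cv2.COLOR_RGB2GRAY).astype(float); T=np.load('pics/%s_T.npy'%f) if 0 else pose(); out=[]
    for v in rows:
        d=np.gradient(g[v,uc-hw:uc+hw]); n=len(d)//2
        l=np.argmax(np.abs(d[:n]));r=n+np.argmax(np.abs(d[n:])); P=onz(c,uc-hw+(l+r)/2,v,z)
        out.append((r-l,round(float((np.linalg.inv(T)@[*P,1])[1]*1e3),2)))
    return out
E
python3 -c "
from h import *
print(bary('w6',[235,245,255,265,275,285,295,305],285))"
```

```text
[(np.int64(28), 0.52), (np.int64(24), 1.14), (np.int64(22), 1.77), (np.int64(21), 2.73), (np.int64(24), 1.17), (np.int64(24), 1.19), (np.int64(24), 1.2), (np.int64(24), 1.21)]
```

```bash
python3 -m crank '[{"gripper":48,"travel":[0,1.2,25],"twist":[0,0,0]},{"gripper":48,"travel":[0,0,22],"twist":[0,0,0]},{"gripper":48,"travel":[0,0,14],"twist":[0,0,0]},{"gripper":48,"travel":[0,0,14],"twist":[0,0,0]},{"gripper":48,"travel":[0,0,10],"twist":[0,0,0]},{"gripper":48,"travel":[0,0,0],"twist":[0,0,0]}]'
```

```text
time: 13.52
ee_pos: [0.5592, 0.1459, 0.054]
tcp_rot: [-179.9, 0.0, 72.9]
wrist_force: [-0.2, -0.5, -0.1]
opening: 0.0526
grasp_force: 42.5
```

```bash
python3 -m crank '[{"gripper":48,"travel":[0,0,3.5],"twist":[0,0,0]},{"gripper":48,"travel":[0,0,0],"twist":[0,0,0]}]'; python3 -m crank '[{"gripper":60,"travel":[0,0,0],"twist":[0,0,0]},{"gripper":72,"travel":[0,0,0],"twist":[0,0,0]},{"gripper":78,"travel":[0,0,0],"twist":[0,0,0]}]'
python3 - <<'E'
from h import *
T=pose();L=T.copy();L[2,3]+=.098;G=plan([.4248,-.2972,.150],172.1,T=L,n=12)
E=expm(np.real(logm(np.linalg.inv(L)@G))/12);X=L
for i in range(12):X=X@E;print(np.round(X[:3,3],3),end='')
E
```

```text
time: 13.78
ee_pos: [0.5597, 0.1461, 0.053]
tcp_rot: [-180.0, -0.0, 72.9]
wrist_force: [-5.1, -2.1, 13.6]
opening: 0.053
grasp_force: 43.6
time: 14.15
ee_pos: [0.5592, 0.1461, 0.0505]
tcp_rot: [-179.9, 0.0, 72.9]
wrist_force: [0.2, 0.2, 0.9]
opening: 0.0777
grasp_force: 0.0
12 rows travel [-30.88 -31.12  -0.08] twist [-2.000e-04 -1.000e-04 -1.443e-01] | total tool [-463.2    2.1   -1.3] [-0.002 -0.002 -1.732]
[0.52  0.126 0.149][0.485 0.1   0.149][0.453 0.069 0.149][0.427 0.035 0.149][ 0.405 -0.004  0.149][ 0.39  -0.045  0.149][ 0.38  -0.087  0.15 ][ 0.376 -0.131  0.15 ][ 0.379 -0.175  0.15 ][ 0.389 -0.218  0.15 ][ 0.404 -0.259  0.15 ][ 0.425 -0.297  0.15 ]
```

```bash
python3 -m crank '[{"gripper":80,"travel":[0,0,-18],"twist":[0,0,0]},{"gripper":85,"travel":[0,0,-40],"twist":[0,0,0]},{"gripper":85,"travel":[0,0,-40],"twist":[0,0,0]}]'; python3 -m crank '[{"gripper":85,"travel":[-30.9,-31.1,0],"twist":[0,0,-0.144]},{"gripper":85,"travel":[-30.9,-31.1,0],"twist":[0,0,-0.144]},{"gripper":85,"travel":[-30.9,-31.1,0],"twist":[0,0,-0.144]},{"gripper":85,"travel":[-30.9,-31.1,0],"twist":[0,0,-0.144]},{"gripper":85,"travel":[-30.9,-31.1,0],"twist":[0,0,-0.144]},{"gripper":85,"travel":[-30.9,-31.1,0],"twist":[0,0,-0.144]},{"gripper":85,"travel":[-30.9,-31.1,0],"twist":[0,0,-0.144]},{"gripper":85,"travel":[-30.9,-31.1,0],"twist":[0,0,-0.144]},{"gripper":85,"travel":[-30.9,-31.1,0],"twist":[0,0,-0.144]},{"gripper":85,"travel":[-30.9,-31.1,0],"twist":[0,0,-0.144]},{"gripper":85,"travel":[-30.9,-31.1,0],"twist":[0,0,-0.144]},{"gripper":85,"travel":[-30.9,-31.1,0],"twist":[0,0,-0.144]}]'>/dev/null;  python3 -m crank '[{"gripper":85,"travel":[0,0,0],"twist":[0,0,0]},{"gripper":85,"travel":[0,0,0],"twist":[0,0,0]}]'
python3 - <<'E'
from h import *
plan([.4248,-.2972,.0455],172.1,n=3)
w,c=snap('wrist','w7')
h=cv2.cvtColor(w,cv2.COLOR_RGB2HSV);m=(abs(h[...,0].astype(int)-22)<5)&(h[...,1]>140);m[:,:200]=0;m[:,370:]=0
n,l,s,ce=cv2.connectedComponentsWithStats(m.astype(np.uint8));i=[k for k in range(1,n) if s[k,4]>80]
for k in i:print(s[k],ce[k])
E
```

```text
time: 14.52
ee_pos: [0.5594, 0.146, 0.1509]
tcp_rot: [-179.9, 0.0, 72.9]
wrist_force: [-0.2, 0.5, 0.2]
opening: 0.0849
grasp_force: 0.0
time: 16.27
ee_pos: [0.4243, -0.2972, 0.1495]
tcp_rot: [180.0, -0.1, 171.8]
wrist_force: [0.1, -0.0, -0.7]
opening: 0.0848
grasp_force: 0.0
3 rows travel [-2.100e-01  3.000e-02  3.466e+01] twist [ 0.     -0.0007 -0.0018] | total tool [-7.00e-01  1.00e-01  1.04e+02] [ 0.    -0.002 -0.005]
[ 244  218   82   31 1755] [284.29059829 234.87122507]
```

```bash
python3 -c "
from h import *
w,c=load('w7');print(proj(c,[.4248+.007*.99,-.2972-.001,.096]),onz(c,284.5,249,.096))"
python3 -m crank '[{"gripper":85,"travel":[-0.7,0,35],"twist":[0,0,-0.005]},{"gripper":85,"travel":[0,0,35],"twist":[0,0,0]},{"gripper":85,"travel":[0,0,34],"twist":[0,0,0]},{"gripper":70,"travel":[0,0,0],"twist":[0,0,0]},{"gripper":48,"travel":[0,0,0],"twist":[0,0,0]},{"gripper":48,"travel":[0,0,0],"twist":[0,0,0]},{"gripper":48,"travel":[0,0,0],"twist":[0,0,0]}]' 40
```

```text
(np.float64(284.4901095854026), np.float64(248.64454635534184)) [ 0.43195996 -0.29822706  0.096     ]
time: 17.2
ee_pos: [0.4257, -0.2977, 0.0468]
tcp_rot: [-180.0, 0.0, 172.2]
wrist_force: [-0.6, 3.2, 7.1]
opening: 0.0531
grasp_force: 42.3
```

```bash
python3 - <<'E'
from h import *
T=pose();L=T.copy();L[2,3]+=.098
ep=np.array([.5621,.1552]);d=np.array([-.2949,-.9555])
G=plan([*(ep+.034*d),.145],72.85,T=L,n=12)
E
python3 -m crank '[{"gripper":48,"travel":[0,0,-18],"twist":[0,0,0]},{"gripper":48,"travel":[0,0,-40],"twist":[0,0,0]},{"gripper":48,"travel":[0,0,-40],"twist":[0,0,0]}]'
```

```text
12 rows travel [ 2.479e+01  3.336e+01 -3.000e-02] twist [-0.000e+00  1.000e-04  1.445e-01] | total tool [-67.9 433.7  -0.5] [-0.000e+00  1.000e-03  1.733e+00]
time: 17.58
ee_pos: [0.4251, -0.2975, 0.1453]
tcp_rot: [-180.0, -0.1, 172.2]
wrist_force: [0.7, -0.6, -1.0]
opening: 0.0529
grasp_force: 42.3
```

```bash
python3 -m crank '[{"gripper":48,"travel":[24.8,33.4,0],"twist":[0,0,0.1445]},{"gripper":48,"travel":[24.8,33.4,0],"twist":[0,0,0.1445]},{"gripper":48,"travel":[24.8,33.4,0],"twist":[0,0,0.1445]},{"gripper":48,"travel":[24.8,33.4,0],"twist":[0,0,0.1445]},{"gripper":48,"travel":[24.8,33.4,0],"twist":[0,0,0.1445]},{"gripper":48,"travel":[24.8,33.4,0],"twist":[0,0,0.1445]},{"gripper":48,"travel":[24.8,33.4,0],"twist":[0,0,0.1445]},{"gripper":48,"travel":[24.8,33.4,0],"twist":[0,0,0.1445]},{"gripper":48,"travel":[24.8,33.4,0],"twist":[0,0,0.1445]},{"gripper":48,"travel":[24.8,33.4,0],"twist":[0,0,0.1445]},{"gripper":48,"travel":[24.8,33.4,0],"twist":[0,0,0.1445]},{"gripper":48,"travel":[24.8,33.4,0],"twist":[0,0,0.1445]}]' >/dev/null; python3 -m crank '[{"gripper":48,"travel":[0,0,0],"twist":[0,0,0]},{"gripper":48,"travel":[0,0,0],"twist":[0,0,0]}]'
python3 - <<'E'
from h import *
ep=np.array([.5621,.1552]);d=np.array([-.2949,-.9555])
w,c=snap('wrist','w8')
plan([*(ep+.034*d),.100],72.85,n=2)
u0,v0=proj(c,[*(ep+.010*d),.079]);u1,v1=proj(c,[*(ep+.034*d),.11]);print(u0,v0,u1,v1)
print(bary('w8',range(int(v0)+5,int(v0)+75,8),285))
E
```

```text
time: 19.32
ee_pos: [0.5518, 0.1231, 0.1434]
tcp_rot: [-179.9, 0.0, 72.9]
wrist_force: [0.2, -0.2, -0.7]
opening: 0.053
grasp_force: 42.4
2 rows travel [-0.03  0.26 21.75] twist [-0.0009  0.0001 -0.    ] | total tool [-0.1  0.5 43.5] [-0.002  0.    -0.   ]
284.0866006373926 192.2864666457544 283.96840489474704 251.63260100615042
[(np.int64(34), 0.54), (np.int64(29), 0.24), (np.int64(25), 0.85), (np.int64(23), 0.85), (np.int64(26), -0.07), (np.int64(23), 0.86), (np.int64(29), -1.01), (np.int64(22), 1.19), (np.int64(15), 3.42)]
```

```bash
python3 -m crank '[{"gripper":48,"travel":[0,0.7,25],"twist":[0,0,0]},{"gripper":48,"travel":[0,0,22],"twist":[0,0,0]},{"gripper":48,"travel":[0,0,14],"twist":[0,0,0]},{"gripper":48,"travel":[0,0,14],"twist":[0,0,0]},{"gripper":48,"travel":[0,0,14],"twist":[0,0,0]},{"gripper":48,"travel":[0,0,2.5],"twist":[0,0,0]},{"gripper":48,"travel":[0,0,0],"twist":[0,0,0]}]'; python3 -m crank '[{"gripper":60,"travel":[0,0,0],"twist":[0,0,0]},{"gripper":72,"travel":[0,0,0],"twist":[0,0,0]},{"gripper":78,"travel":[0,0,0],"twist":[0,0,0]}]'
python3 - <<'E'
from h import *
T=pose();L=T.copy();L[2,3]+=.098;G=plan([.4694,-.3034,.150],172.1,T=L,n=12)
E
```

```text
time: 20.25
ee_pos: [0.5523, 0.123, 0.0519]
tcp_rot: [-179.9, 0.0, 72.8]
wrist_force: [-3.2, -0.5, 5.8]
opening: 0.053
grasp_force: 43.0
time: 20.62
ee_pos: [0.5525, 0.123, 0.0511]
tcp_rot: [-179.9, 0.0, 72.8]
wrist_force: [-1.0, 0.0, -0.1]
opening: 0.0777
grasp_force: 0.0
12 rows travel [-31.81 -26.07  -0.05] twist [-2.000e-04 -1.000e-04 -1.444e-01] | total tool [-431.9   46.6   -0.9] [-0.002 -0.002 -1.733]
```

```bash
python3 -m crank '[{"gripper":80,"travel":[0,0,-18],"twist":[0,0,0]},{"gripper":85,"travel":[0,0,-40],"twist":[0,0,0]},{"gripper":85,"travel":[0,0,-40],"twist":[0,0,0]}]'; python3 -m crank '[{"gripper":85,"travel":[-31.8,-26.1,0],"twist":[0,0,-0.1445]},{"gripper":85,"travel":[-31.8,-26.1,0],"twist":[0,0,-0.1445]},{"gripper":85,"travel":[-31.8,-26.1,0],"twist":[0,0,-0.1445]},{"gripper":85,"travel":[-31.8,-26.1,0],"twist":[0,0,-0.1445]},{"gripper":85,"travel":[-31.8,-26.1,0],"twist":[0,0,-0.1445]},{"gripper":85,"travel":[-31.8,-26.1,0],"twist":[0,0,-0.1445]},{"gripper":85,"travel":[-31.8,-26.1,0],"twist":[0,0,-0.1445]},{"gripper":85,"travel":[-31.8,-26.1,0],"twist":[0,0,-0.1445]},{"gripper":85,"travel":[-31.8,-26.1,0],"twist":[0,0,-0.1445]},{"gripper":85,"travel":[-31.8,-26.1,0],"twist":[0,0,-0.1445]},{"gripper":85,"travel":[-31.8,-26.1,0],"twist":[0,0,-0.1445]},{"gripper":85,"travel":[-31.8,-26.1,0],"twist":[0,0,-0.1445]}]'>/dev/null;  python3 -m crank '[{"gripper":85,"travel":[0,0,0],"twist":[0,0,0]},{"gripper":85,"travel":[0,0,0],"twist":[0,0,0]}]'
python3 - <<'E'
from h import *
plan([.4694,-.3034,.0455],172.1,n=3)
E
```

```text
time: 21.0
ee_pos: [0.5526, 0.123, 0.1515]
tcp_rot: [-179.9, 0.0, 72.8]
wrist_force: [0.3, -0.4, -0.2]
opening: 0.0852
grasp_force: 0.0
time: 22.75
ee_pos: [0.4693, -0.3033, 0.1499]
tcp_rot: [180.0, -0.1, 172.1]
wrist_force: [-0.1, 0.8, 0.8]
opening: 0.085
grasp_force: 0.0
3 rows travel [-0.08 -0.05 34.8 ] twist [ 0.     -0.0007 -0.0001] | total tool [ -0.3  -0.2 104.4] [ 0.    -0.002 -0.   ]
```

```bash
python3 -m crank '[{"gripper":85,"travel":[0,0,35],"twist":[0,0,0]},{"gripper":85,"travel":[0,0,35],"twist":[0,0,0]},{"gripper":85,"travel":[0,0,34.5],"twist":[0,0,0]},{"gripper":70,"travel":[0,0,0],"twist":[0,0,0]},{"gripper":48,"travel":[0,0,0],"twist":[0,0,0]},{"gripper":48,"travel":[0,0,0],"twist":[0,0,0]},{"gripper":48,"travel":[0,0,0],"twist":[0,0,0]}]' 40
python3 - <<'E'
from h import *
T=pose();L=T.copy();L[2,3]+=.098
ep=np.array([.5621,.1552]);d=np.array([-.2949,-.9555])
G=plan([*(ep+.058*d),.145],72.85,T=L,n=12)
E
python3 -m crank '[{"gripper":48,"travel":[0,0,-18],"twist":[0,0,0]},{"gripper":48,"travel":[0,0,-40],"twist":[0,0,0]},{"gripper":48,"travel":[0,0,-40],"twist":[0,0,0]}]'
```

```text
time: 23.62
ee_pos: [0.4702, -0.3037, 0.0468]
tcp_rot: [-180.0, 0.0, 172.2]
wrist_force: [-0.9, 1.9, 7.5]
opening: 0.053
grasp_force: 42.4
12 rows travel [26.42 28.49 -0.04] twist [-0.000e+00  1.000e-04  1.444e-01] | total tool [-19.1 410.   -0.5] [-0.000e+00  1.000e-03  1.733e+00]
time: 24.0
ee_pos: [0.4694, -0.3035, 0.1451]
tcp_rot: [-180.0, -0.1, 172.2]
wrist_force: [0.5, 0.2, -0.5]
opening: 0.053
grasp_force: 42.3
```

```bash
python3 -m crank '[{"gripper":48,"travel":[26.4,28.5,0],"twist":[0,0,0.1445]},{"gripper":48,"travel":[26.4,28.5,0],"twist":[0,0,0.1445]},{"gripper":48,"travel":[26.4,28.5,0],"twist":[0,0,0.1445]},{"gripper":48,"travel":[26.4,28.5,0],"twist":[0,0,0.1445]},{"gripper":48,"travel":[26.4,28.5,0],"twist":[0,0,0.1445]},{"gripper":48,"travel":[26.4,28.5,0],"twist":[0,0,0.1445]},{"gripper":48,"travel":[26.4,28.5,0],"twist":[0,0,0.1445]},{"gripper":48,"travel":[26.4,28.5,0],"twist":[0,0,0.1445]},{"gripper":48,"travel":[26.4,28.5,0],"twist":[0,0,0.1445]},{"gripper":48,"travel":[26.4,28.5,0],"twist":[0,0,0.1445]},{"gripper":48,"travel":[26.4,28.5,0],"twist":[0,0,0.1445]},{"gripper":48,"travel":[26.4,28.5,0],"twist":[0,0,0.1445]}]' >/dev/null; python3 -m crank '[{"gripper":48,"travel":[0,0,0],"twist":[0,0,0]},{"gripper":48,"travel":[0,0,0],"twist":[0,0,0]}]'
python3 - <<'E'
from h import *
ep=np.array([.5621,.1552]);d=np.array([-.2949,-.9555])
w,c=snap('wrist','w9')
plan([*(ep+.058*d),.100],72.85,n=2)
# washers on arbor: yellow pixels along bar
h=cv2.cvtColor(w,cv2.COLOR_RGB2HSV);m=(abs(h[...,0].astype(int)-22)<6)&(h[...,1]>130);m[:,:220]=0;m[:,350:]=0
n,l,s,ce=cv2.connectedComponentsWithStats(m.astype(np.uint8))
for k in range(1,n):
  if s[k,4]>60:print(s[k],ce[k])
for q in(.010,.034):print(proj(c,[*(ep+q*d),.1]))
print('col',[(v,*map(int,w[v,284])) for v in range(100,240,5)])
E
```

```text
time: 25.75
ee_pos: [0.5445, 0.0997, 0.1434]
tcp_rot: [-179.9, 0.0, 72.9]
wrist_force: [-0.3, 0.5, -1.2]
opening: 0.0532
grasp_force: 42.5
2 rows travel [ 0.26  0.31 21.71] twist [-0.001   0.0002  0.    ] | total tool [ 0.5  0.6 43.4] [-0.002  0.     0.   ]
[260 147  47   5 131] [283.30534351 149.25954198]
[ 240  188   90   27 1699] [283.69217187 201.66391995]
(np.float64(284.3105375174162), np.float64(158.0809859780647))
(np.float64(284.2609880268105), np.float64(202.27244420350456))
col [(100, 156, 156, 155), (105, 126, 123, 128), (110, 127, 126, 129), (115, 134, 131, 134), (120, 129, 127, 130), (125, 133, 129, 134), (130, 131, 127, 131), (135, 132, 130, 133), (140, 221, 220, 220), (145, 120, 120, 120), (150, 138, 110, 41), (155, 122, 120, 122), (160, 124, 123, 124), (165, 125, 124, 125), (170, 184, 182, 182), (175, 217, 217, 216), (180, 217, 216, 216), (185, 128, 126, 126), (190, 124, 124, 124), (195, 122, 120, 121), (200, 154, 125, 48), (205, 156, 126, 49), (210, 157, 127, 50), (215, 126, 120, 110), (220, 120, 119, 120), (225, 121, 121, 120), (230, 122, 121, 121), (235, 122, 122, 121)]
```

```bash
python3 -m crank '[{"gripper":48,"travel":[0,0.7,25],"twist":[0,0,0]},{"gripper":48,"travel":[0,0,22],"twist":[0,0,0]},{"gripper":48,"travel":[0,0,14],"twist":[0,0,0]},{"gripper":48,"travel":[0,0,14],"twist":[0,0,0]},{"gripper":48,"travel":[0,0,14],"twist":[0,0,0]},{"gripper":48,"travel":[0,0,2.5],"twist":[0,0,0]},{"gripper":48,"travel":[0,0,0],"twist":[0,0,0]}]'; python3 -m crank '[{"gripper":60,"travel":[0,0,0],"twist":[0,0,0]},{"gripper":72,"travel":[0,0,0],"twist":[0,0,0]},{"gripper":78,"travel":[0,0,0],"twist":[0,0,0]}]'
python3 -m crank '[{"gripper":80,"travel":[0,0,-18],"twist":[0,0,0]},{"gripper":85,"travel":[0,0,-40],"twist":[0,0,0]},{"gripper":85,"travel":[0,0,-40],"twist":[0,0,0]}]'
python3 - <<'E'
from h import *
ep=np.array([.5621,.1552]);d=np.array([-.2949,-.9555])
w,c=snap('wrist','w10')
# paddle: red extents along the axis at z=.110
h=cv2.cvtColor(w,cv2.COLOR_RGB2HSV);m=((h[...,0]<8)|(h[...,0]>172))&(h[...,1]>150)&(h[...,2]>150)
m[:,:240]=0;m[:,330:]=0;v,u=np.nonzero(m);print(len(v),u.min(),u.max(),v.min(),v.max())
for vv in(v.min(),v.max()+1):print((onz(c,284,vv,.110)[:2]-ep)@d)
plan([*(ep+.125*d),.150],72.85)
print('col',[(int(1e3*((onz(c,284,v,.096)[:2]-ep)@d)),*map(int,w[v,284])) for v in range(110,330,4)])
E
```

```text
time: 26.68
ee_pos: [0.5451, 0.0996, 0.0519]
tcp_rot: [-179.9, 0.0, 72.8]
wrist_force: [-3.9, -0.8, 6.3]
opening: 0.0527
grasp_force: 43.0
time: 27.05
ee_pos: [0.5452, 0.0997, 0.0511]
tcp_rot: [-179.9, 0.0, 72.8]
wrist_force: [-0.1, 0.3, 0.2]
opening: 0.0781
grasp_force: 0.0
time: 27.42
ee_pos: [0.5454, 0.0997, 0.1515]
tcp_rot: [-179.9, 0.0, 72.8]
wrist_force: [-0.5, 0.6, -0.6]
opening: 0.0851
grasp_force: 0.0
818 253 314 272 306
0.07497434837968282
0.09826645952003404
2 rows travel [-33.91  -0.95   3.64] twist [ 0.0024 -0.0017 -0.0003] | total tool [-67.8  -1.9   7.2] [ 0.005 -0.003 -0.001]
col [(-13, 125, 124, 128), (-11, 132, 130, 134), (-9, 134, 130, 135), (-7, 128, 126, 130), (-5, 130, 128, 131), (-3, 134, 131, 134), (0, 131, 128, 131), (1, 220, 219, 219), (3, 119, 118, 118), (5, 139, 115, 67), (7, 124, 118, 107), (9, 123, 120, 121), (12, 121, 120, 120), (14, 126, 126, 125), (16, 179, 178, 177), (18, 217, 216, 216), (21, 217, 216, 216), (23, 173, 172, 172), (25, 126, 125, 126), (27, 121, 121, 121), (30, 120, 118, 119), (32, 153, 123, 49), (35, 155, 125, 50), (37, 158, 127, 51), (39, 160, 129, 49), (42, 134, 119, 90), (44, 119, 118, 119), (47, 119, 118, 119), (49, 121, 120, 120), (52, 119, 120, 119), (54, 122, 121, 121), (57, 124, 123, 123), (59, 110, 109, 110), (62, 118, 118, 118), (65, 118, 117, 117), (67, 120, 120, 120), (70, 211, 211, 210), (73, 211, 211, 210), (75, 212, 211, 211), (78, 211, 211, 210), (81, 159, 159, 158), (84, 103, 32, 28), (86, 102, 28, 28), (89, 102, 31, 27), (92, 103, 32, 32), (95, 105, 32, 29), (98, 183, 57, 52), (101, 207, 69, 62), (103, 203, 66, 60), (106, 190, 55, 53), (109, 209, 209, 208), (112, 210, 209, 207), (115, 210, 210, 208), (118, 210, 210, 208), (122, 210, 209, 208)]
```

```bash
python3 -m crank '[{"gripper":0,"travel":[-34,-1,3.5],"twist":[0,0,0]},{"gripper":0,"travel":[-34,-0.9,3.5],"twist":[0,0,0]},{"gripper":0,"travel":[0,0,0],"twist":[0,0,0]},{"gripper":0,"travel":[0,0,0],"twist":[0,0,0]},{"gripper":0,"travel":[0,0,20],"twist":[0,0,0]},{"gripper":0,"travel":[0,0,20],"twist":[0,0,0]},{"gripper":0,"travel":[0,0,10],"twist":[0,0,0]},{"gripper":0,"travel":[0,0,0],"twist":[0,0,0]}]' 20
python3 - <<'E'
from h import *
ep=np.array([.5621,.1552]);d=np.array([-.2949,-.9555])
plan([*(ep+.125*d),.095],72.85,n=1)
plan([*(ep+.066*d),.095],72.85,n=1)
E
```

```text
time: 28.48
ee_pos: [0.5232, 0.0357, 0.0919]
tcp_rot: [-179.8, 0.0, 72.8]
wrist_force: [-0.1, 0.6, -0.1]
opening: 0.0001
grasp_force: 0.0
1 rows travel [ 0.64  1.92 -3.09] twist [-0.0031  0.0007 -0.    ] | total tool [ 0.6  1.9 -3.1] [-0.003  0.001 -0.   ]
1 rows travel [59.64  1.92 -3.13] twist [-0.0031  0.0007 -0.    ] | total tool [59.6  1.9 -3.1] [-0.003  0.001 -0.   ]
```

```bash
python3 -m crank '[{"gripper":0,"travel":[5,1,-2],"twist":[0,0,0]},{"gripper":0,"travel":[6,0.9,0],"twist":[0,0,0]},{"gripper":0,"travel":[6,0,0],"twist":[0,0,0]},{"gripper":0,"travel":[6,0,0],"twist":[0,0,0]},{"gripper":0,"travel":[6,0,0],"twist":[0,0,0]}]'
python3 -m crank '[{"gripper":0,"travel":[5,0,0],"twist":[0,0,0]},{"gripper":0,"travel":[5,0,0],"twist":[0,0,0]},{"gripper":0,"travel":[5,0,0],"twist":[0,0,0]}]'
python3 -m crank '[{"gripper":0,"travel":[4,0,0],"twist":[0,0,0]},{"gripper":0,"travel":[4,0,0],"twist":[0,0,0]},{"gripper":0,"travel":[0,0,0],"twist":[0,0,0]}]'
```

```text
time: 29.1
ee_pos: [0.534, 0.0627, 0.0944]
tcp_rot: [-179.9, 0.0, 72.8]
wrist_force: [-0.1, -2.2, 0.9]
opening: -0.0002
grasp_force: 1.2
time: 29.48
ee_pos: [0.5383, 0.0769, 0.0942]
tcp_rot: [-179.9, 0.0, 72.8]
wrist_force: [-0.9, -3.1, 2.0]
opening: 0.0002
grasp_force: 1.5
time: 29.85
ee_pos: [0.5405, 0.0849, 0.094]
tcp_rot: [-179.8, -0.0, 72.8]
wrist_force: [-0.2, -0.5, 0.0]
opening: -0.0001
grasp_force: 0.0
```

```bash
python3 -m crank '[{"gripper":0,"travel":[3,0,0],"twist":[0,0,0]},{"gripper":0,"travel":[3,0,0],"twist":[0,0,0]},{"gripper":0,"travel":[2,0,0],"twist":[0,0,0]}]'
python3 -m crank '[{"gripper":0,"travel":[1.5,0,0],"twist":[0,0,0]}]'
python3 - <<'E'
from h import *
ep=np.array([.5621,.1552]);d=np.array([-.2949,-.9555])
print((pose()[:2,3]-ep)@d)
E
```

```text
time: 30.22
ee_pos: [0.5427, 0.092, 0.094]
tcp_rot: [-179.8, 0.1, 72.8]
wrist_force: [-2.6, -4.8, 0.5]
opening: 0.0001
grasp_force: 2.0
time: 30.35
ee_pos: [0.5432, 0.0935, 0.094]
tcp_rot: [-179.8, 0.0, 72.8]
wrist_force: [-1.8, -3.6, 0.2]
opening: 0.0001
grasp_force: 2.0
0.06454929100255923
```

```bash
for i in 1 2; do python3 -m crank '[{"gripper":0,"travel":[1,0,0],"twist":[0,0,0]}]' | grep -E 'ee_pos|wrist'; done
python3 -m crank '[{"gripper":0,"travel":[0.7,0,0],"twist":[0,0,0]},{"gripper":0,"travel":[0,0,0],"twist":[0,0,0]}]' | grep -E 'ee_pos|wrist'
```

```text
ee_pos: [0.5435, 0.0944, 0.094]
wrist_force: [-2.8, -4.3, -0.8]
ee_pos: [0.5438, 0.0954, 0.094]
wrist_force: [-3.7, -4.2, -0.4]
ee_pos: [0.5439, 0.0957, 0.094]
wrist_force: [-3.1, -5.7, -0.3]
```

```bash
for i in 1 2 3; do python3 -m crank '[{"gripper":0,"travel":[0.7,0,0],"twist":[0,0,0]},{"gripper":0,"travel":[0,0,0],"twist":[0,0,0]}]' | grep -E 'ee_pos|wrist|grasp'; done
```

```text
ee_pos: [0.5439, 0.0958, 0.094]
wrist_force: [-4.0, -8.6, -0.1]
grasp_force: 4.8
ee_pos: [0.5439, 0.0959, 0.0941]
wrist_force: [-5.6, -12.0, 2.0]
grasp_force: 6.4
ee_pos: [0.544, 0.096, 0.0941]
wrist_force: [-5.8, -14.8, 2.8]
grasp_force: 8.1
```

```bash
python3 -m crank '[{"gripper":0,"travel":[0.8,0,0],"twist":[0,0,0]},{"gripper":0,"travel":[0,0,0],"twist":[0,0,0]},{"gripper":0,"travel":[-5,0,0],"twist":[0,0,0]},{"gripper":0,"travel":[-15,0,0],"twist":[0,0,0]},{"gripper":0,"travel":[-10,0,-25],"twist":[0,0,0]},{"gripper":0,"travel":[0,0,-45],"twist":[0,0,0]},{"gripper":0,"travel":[0,0,-45],"twist":[0,0,0]},{"gripper":0,"travel":[0,0,-30],"twist":[0,0,0]},{"gripper":0,"travel":[20,0,-10],"twist":[0,0,0]},{"gripper":0,"travel":[0,0,0],"twist":[0,0,0]},{"gripper":0,"travel":[0,0,0],"twist":[0,0,0]}]'
python3 - <<'E'
from h import *
ep=np.array([.5621,.1552]);d=np.array([-.2949,-.9555])
w,c=snap('wrist','w11');T=snap('top','top1')
h=cv2.cvtColor(w,cv2.COLOR_RGB2HSV);red=((h[...,0]<8)|(h[...,0]>172))&(h[...,1]>150)
red[:,:240]=0;red[:,330:]=0
u,v=proj(c,[*(ep+.047*d),.110]);print('expect paddle',u,v)
vv,uu=np.nonzero(red&(h[...,2]>150));print(uu.min(),uu.max(),vv.min(),vv.max())
for off in(0,15,-15):
  a=int(round(u))+off
  print(off,[(round(1e3*((onz(c,a,y,.096)[:2]-ep)@d)),*map(int,w[y,a])) for y in range(int(v)-75,int(v)+20,3)])
# bystanders moved? compare top images
a,b=load('top0')[0].astype(int),T[0].astype(int);df=(np.abs(a-b).max(2)>40).astype(np.uint8)
for n,(x,y) in dict(tin=(254,165),pl=(190,257),brush=(393,205),p1=(293,225),p2=(372,240)).items():print(n,df[y-14:y+14,x-20:x+20].sum())
E
```

```text
time: 32.98
ee_pos: [0.5421, 0.0889, 0.2486]
tcp_rot: [-179.8, 0.0, 72.8]
wrist_force: [0.2, 0.0, -0.7]
opening: -0.0001
grasp_force: 0.0
expect paddle 283.2500977853846 167.6506072028154
261 306 156 172
0 [(-9, 123, 121, 124), (-7, 124, 122, 126), (-5, 124, 122, 126), (-3, 128, 124, 129), (-1, 122, 120, 124), (2, 133, 105, 41), (4, 118, 112, 105), (6, 117, 116, 115), (9, 116, 115, 114), (11, 119, 119, 119), (13, 143, 142, 141), (16, 121, 119, 120), (18, 117, 117, 116), (20, 117, 116, 115), (23, 144, 115, 49), (25, 149, 119, 47), (27, 150, 119, 48), (30, 131, 104, 40), (32, 117, 115, 117), (35, 116, 116, 116), (37, 118, 119, 119), (40, 107, 77, 78), (42, 98, 30, 28), (45, 128, 37, 35), (47, 205, 65, 60), (50, 204, 66, 61), (52, 201, 65, 58), (55, 142, 72, 70), (57, 115, 114, 113), (60, 114, 112, 112), (62, 114, 113, 113), (65, 115, 115, 115)]
15 [(-9, 111, 108, 112), (-7, 109, 107, 110), (-5, 106, 105, 108), (-3, 106, 106, 108), (0, 74, 72, 74), (2, 131, 104, 40), (4, 110, 110, 109), (6, 108, 108, 107), (9, 108, 108, 108), (11, 104, 102, 103), (13, 97, 97, 97), (16, 100, 99, 98), (18
[... 377 characters left out ...]
 (65, 188, 190, 194)]
-15 [(-9, 102, 100, 103), (-7, 104, 102, 104), (-5, 106, 103, 106), (-3, 104, 104, 105), (-1, 96, 96, 100), (2, 130, 102, 40), (4, 108, 106, 107), (6, 111, 110, 110), (9, 110, 109, 110), (11, 106, 105, 104), (13, 95, 95, 93), (16, 104, 104, 103), (18, 105, 104, 105), (20, 104, 105, 105), (23, 145, 116, 47), (25, 147, 118, 47), (27, 146, 116, 44), (30, 111, 110, 110), (32, 109, 108, 109), (35, 109, 108, 108), (37, 106, 106, 106), (40, 97, 34, 33), (42, 97, 28, 27), (45, 127, 39, 36), (47, 201, 62, 56), (50, 202, 64, 58), (52, 199, 63, 57), (55, 140, 67, 65), (57, 105, 107, 108), (60, 103, 104, 108), (62, 101, 103, 106), (65, 105, 106, 108)]
tin 0
pl 836
brush 0
p1 0
p2 0
```

```bash
python3 -c "
from workcell import bot
print(bot.job_done())"
```

```text
the job is handed in; nothing more can be done
None
```

All three washers hang on the arbor with faces alternating, the follower closes the pack against the end plate with no gaps visible from above, and I handed the job in at about 33 s; the washers' facing was read from cone shape rather than colour because the yellow showed through from behind, and the pliers were not re-checked in the final picture, where that area differs from the first shot (probably the arm in view).

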